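# Load the glaze flow-test setter

### The job

Two glaze flow runners lie on the table; put them into the two empty bays of the sloping clay setter, one in each, the same way round as the runner that already lies in the middle bay: well end uphill, face up, tongue down through the notch of the toe rail with both shoulders resting against the rail. The bisque is brittle, so lower them in gently, and do not disturb the middle runner or the things beside the setter.

Things in the scene. Friction and masses are not known exactly. Their poses are not given: they have to be found in the camera images.
- setter: Brown fireclay rack, fixed, 316 mm wide, 109 high. Origin: on its underside; x level, to the uphill side, y left, z up. Bed rises to +x at 40 degrees; three bays at y = +105 (left), 0, -105 mm (right). A seated runner's origin is at x = -22.4, z = 61.1 mm and the bay's y, its x axis 40 degrees above the setter's x, its y along the setter's y. Footprint x = -108 to +52 mm.
- bay_left_well (a point): Point of the setter's left bay where the well point of a seated runner comes to lie. In each bay the runner lies on two ribs, 15 mm either side of the bay's middle, 8 mm proud of the bed, so fingers have room below its sides.
- bay_left_tongue (a point): Point of the left bay where the tongue point of a seated runner comes to lie. At the foot of the slope a toe rail, 12 mm thick, stands 16 mm above the rib tops; its notch, 31 mm wide, lets the 24 mm tongue through and the shoulders rest on the rail either side. Clay grips clay: a runner let go short of the rail stays there.
- bay_right_well (a point): The same point of the right bay as bay_left_well of the left.
- bay_right_tongue (a point): The same point of the right bay as bay_left_tongue of the left.
- runner_a: Loose paddle of buff bisque clay, 120 x 50 mm, 12 thick, 0.15 kg, face up. Round end (radius 25) bears the well, a basin with its rim 26 mm above the underside; other end is a tongue 24 mm wide. Origin: middle of the underside; x to the well end (body x = -36, the square shoulders, to +60; tongue to -60), z out of the face. Grip across y: sides straight, 50 mm apart, x = -36 to +35.
- runner_b: Second runner, same shape, size and frame as runner_a; the two lie in front of the setter, one to its left and one to its right, turned any way.
- runner_done: A third runner of the same shape, loose, already seated in the middle bay of the setter: the pattern to follow. Not to be moved.
- runner_a_well (a point): runner_a's well point: on the rim plane over the middle of its well, at x = 35, y = 0, z = 26 mm of runner_a.
- runner_b_well (a point): runner_b's well point: on the rim plane over the middle of its well, at x = 35, y = 0, z = 26 mm of runner_b.
- runner_a_tongue (a point): runner_a's tongue point: middle of its tongue's end face, at x = -60, y = 0, z = 6 mm of runner_a.
- runner_b_tongue (a point): runner_b's tongue point: middle of its tongue's end face, at x = -60, y = 0, z = 6 mm of runner_b.
- oxide_tin: Bystander: round lidded tin, 64 mm across, 72 mm high, near the setter. Origin: centre of its underside.
- glaze_bowl: Bystander: small dark bowl, 68 mm across, 36 mm high, near the setter. Origin: centre of its underside.
- weight: Bystander: brass weight, 36 mm across, 34 mm high, near the setter. Origin: centre of its underside.
Mind the look-alikes: they are no part of the job. Leave any purple or turquoise look-alike of the runner_a alone.

How it is judged:
By the outcome, as a careful person would: the job done as asked, in the order asked, and still so for the second after the job is handed in, with the robot touching nothing.
It also fails if it takes over 51 s, if anything falls off the work surface, if the arm or the gripper's body presses on something with over 40 N, if the wrist force passes 120 N, or if a joint passes its speed limit or range.

### The arm

A 6-joint arm with a two-finger parallel gripper is mounted at the origin on a cart in front of the work surface, level with it; the furniture and walls round the work are solid. World frame = base frame: x ahead of the robot, y to its left, z up, the work surface at z = 0. Lengths are in mm, angles in rad, forces in N, time in s.
With the tool pointing down it reaches from about 150 to 775 mm from the base axis. Payload 6.1 kg.
Tool frame: the origin (TCP) lies at the very end of the fingers, on their centre line; the grasp point (between the pads) lies 19 mm behind it; z points along the fingers, y is the line along which they close (so a half turn about z gives the same grasp; the last joint's range is limited). The gripper opens to 85 mm and grips with 20 to 120 N. Pads are 22 mm wide; open, the fingers measure 114 mm over their backs; the gripper's body (76 mm by 85 mm) begins 54 mm behind the grasp point. The pads swing forward as they close: fully open they stand 13 mm farther back than shut.
Start: joints at [-1.267, 0.126, -0.04, 1.405, 0, 1.571], TCP at [157.046, -500.944, 231.295] pointing down, gripper open.
Joint ranges: [-2.72, 2.72], [-0.95, 1.95], [-1.27, 1.35], [-1.78, 2.02], [-1.46, 1.47], [-3.14, 3.14]. Speed limits (rad/s): [2.39, 2.39, 3.01, 3.14, 3.14, 3.14].

### API

Orientations are given as a rotation vector (axis times angle).
In Python, from workcell import r gives the robot as it stands. Calls block until the motion is done:
- r.reach(position, orientation): joint-space move of the TCP to a pose.
- r.movel(position, velocity=150, rotation=None, contact_N=None): straight line of the TCP; rotation=None keeps the orientation; velocity is the mean speed in mm/s. With contact_N (N) it stops when the force on the tool has changed by that much, and returns True; else False.
- r.set_joints(angles): joint-space move.
- r.set_gripper(opening, strength=None): finger opening in mm; strength is the grip in N (None keeps the last); returns when the fingers have stopped.
- r.dwell(seconds).
- r.solve_ik(position, orientation): joint angles nearest the present ones, or None.
- r.sense(): the state.
- r.camera(name): name is "scene" or "top" or "wrist"; returns the picture (400x640x3 uint8, red, green, blue); there is no depth.
- r.calibration(name): a dict with "mtx" (3x3 intrinsics, pixels), "extrinsics" (4x4, takes a point from camera to world coordinates). Camera axes: x right, y down, z forward; pixel columns grow to the right and rows downward; lengths in mm; the calibration is good to about 2 mm. A picture is of the moment at which its call begins: read the wrist's pose just before it. calibration takes no time and is no camera call; for the wrist camera it gives the pose at the moment of the call.
A pose or a line that the arm cannot do raises r.Unreachable and nothing moves.
- r.close_job(): hands the job in; it is judged then, once.
The state is a dict: "time_s": time; "joint_positions": joint angles; "joint_velocities": joint speeds; "effort": joint torques, N m; "eef_pos": TCP position; "tool_rot": TCP orientation; "force": force on the tool from outside, world axes, zero at the start; "wrist_torque": the same for the moment, N m; "finger_gap": finger opening in mm; "grip_force": force on a finger pad.
Only numpy, scipy, OpenCV 4.12 (cv2) and the standard library are available. Lean on these libraries where they do the work, as an engineer would, in place of code of your own. Each camera call takes 0.05 s, during which the arm holds its last target. There are 200 camera calls.

## Working session

There is one attempt and no reset: what is moved stays moved. The work goes in short steps, each a Python script; the robot and the scene stay as the last script left them, time stands still between calls to the robot, and variables do not carry over. Pictures are saved under pics/ and viewed, at most 12 in all, crops included, and the job is handed in when it is done.

```bash
mkdir -p pics; ls
python3 - <<'E'
from workcell import r
import cv2,numpy as np
for n in ("scene","top"):
    im=r.camera(n); cv2.imwrite(f"pics/{n}0.png",im[:,:,::-1]); 
    c=r.calibration(n); print(n,np.round(c["mtx"],1).tolist(),np.round(c["extrinsics"],3).tolist())
print(r.sense())
E
```

```text
pics
scene [[372.7, 0.0, 320.8], [0.0, 372.7, 198.8], [0.0, 0.0, 1.0]] [[-0.785, -0.4, 0.474, 48.553], [-0.62, 0.515, -0.592, 597.622], [-0.008, -0.758, -0.652, 809.377], [0.0, 0.0, 0.0, 1.0]]
top [[416.0, 0.0, 320.3], [0.0, 416.0, 193.7], [0.0, 0.0, 1.0]] [[-0.004, -0.996, 0.087, 443.316], [-1.0, 0.006, 0.018, -55.023], [-0.018, -0.087, -0.996, 1266.399], [0.0, 0.0, 0.0, 1.0]]
{'time_s': 0.1, 'joint_positions': array([-1.26698693e+00,  1.26341992e-01, -4.05096673e-02,  1.40536922e+00,
       -1.16150485e-05,  1.57083781e+00]), 'joint_velocities': array([ 0.00053964, -0.000969  ,  0.00237726, -0.00021885,  0.00078399,
       -0.00031812]), 'effort': array([-3.43527036e-04, -4.36900163e+01,  3.53609419e+01,  1.35068354e-02,
       -5.75276181e-05,  2.85801079e-06]), 'eef_pos': array([ 156.94823635, -500.61967605,  230.59340061]), 'tool_rot': array([-3.10403576e+00, -4.75112299e-01,  3.56529504e-04]), 'force': array([0.33228558, 0.29634505, 0.70957717]), 'wrist_torque': array([-0.00708526,  0.0152285 , -0.02283348]), 'grip_force': 0.0, 'finger_gap': 85.55041565487362}
```

View pics/scene0.png

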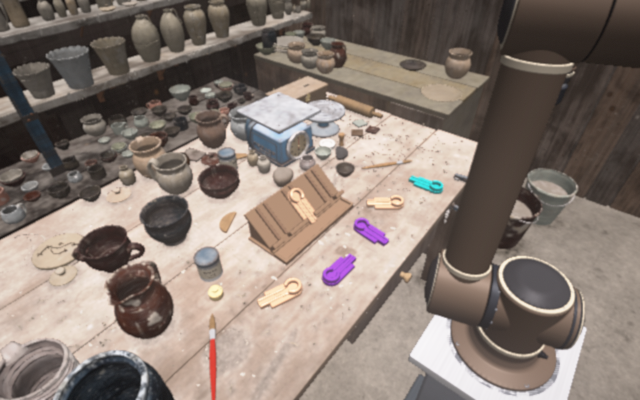

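View pics/top0.png

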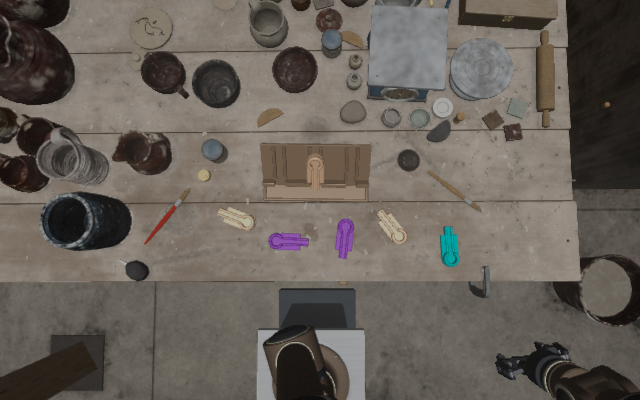

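The scene and top views show the setter around top-view pixel (315,171), uphill toward the picture top. The buff runners are at (237,218), well to the lower right, and (391,227), well at the bottom right. The purple and turquoise ones are look-alikes. The tin is at (213,150), the bowl at (408,160) and the weight at (204,175).

```bash
cat > h.py <<'E'
import numpy as np,cv2
from workcell import r
from scipy.spatial.transform import Rotation as R
def ray(c,uv):
    K,E=np.array(c["mtx"]),np.array(c["extrinsics"])
    return E[:3,3],E[:3,:3]@np.linalg.solve(K,[*uv,1])
def onz(c,uv,z):
    o,d=ray(c,uv); return o+d*(z-o[2])/d[2]
def proj(c,P):
    K,E=np.array(c["mtx"]),np.array(c["extrinsics"])
    q=(np.atleast_2d(P)-E[:3,3])@E[:3,:3]@K.T
    return q[:,:2]/q[:,2:]
def tri(obs):
    A=np.zeros((3,3));b=np.zeros(3);L=[]
    for c,uv in obs:
        o,d=ray(c,uv);d=d/np.linalg.norm(d);M=np.eye(3)-np.outer(d,d);A+=M;b+=M@o;L.append((o,M))
    p=np.linalg.solve(A,b); return p,[np.linalg.norm(M@(p-o)) for o,M in L]
E
python3 - <<'E'
from h import *
c=r.calibration("top")
for n,uv in dict(A=(237,218),B=(391,227),setfrontL=(263,200),setfrontR=(368,200),tin=(213,150),bowl=(408,160)).items(): print(n,onz(c,uv,10).round())
w=r.calibration("wrist");s=r.sense()
T=R.from_rotvec(s["tool_rot"]).as_matrix()
E=np.array(w["extrinsics"]);print(w["mtx"]);print((T.T@(E[:3,3]-s["eef_pos"])).round(1),(T.T@E[:3,:3]).round(3).tolist(),T.round(2).tolist())
for p in [(330,120,400),(330,-120,400)]:
  for a in (0,np.pi/2,-np.pi/2,np.pi):
    print(p,a,r.solve_ik(p,(R.from_euler('z',a)*R.from_euler('x',np.pi)).as_rotvec()))
E
```

```text
A [481. 220.  10.]
B [ 452. -244.   10.]
setfrontL [535. 142.  10.]
setfrontR [ 533. -176.   10.]
tin [690. 297.  10.]
bowl [ 655. -299.   10.]
[[276.14835632   0.         317.21175207]
 [  0.         276.14835632 201.01133842]
 [  0.           0.           1.        ]]
[  74.9    1.  -143.2] [[0.001, -0.955, -0.296], [1.0, 0.001, 0.0], [-0.0, -0.296, 0.955]] [[0.95, 0.3, -0.0], [0.3, -0.95, 0.0], [-0.0, -0.0, -1.0]]
(330, 120, 400) 0 [ 0.348771   -0.13790789  0.07631721  1.78502143  0.         -2.79282165]
(330, 120, 400) 1.5707963267948966 [ 0.348771   -0.13790789  0.07631721  1.78502143  0.          1.91956733]
(330, 120, 400) -1.5707963267948966 [ 0.348771   -0.13790789  0.07631721  1.78502143  0.         -1.22202532]
(330, 120, 400) 3.141592653589793 [ 0.348771   -0.13790789  0.07631721  1.78502143  0.          0.348771  ]
(330, -120, 400) 0 [-0.348771   -0.13790789  0.07631721  1.78502143  0.          2.79282165]
(330, -120, 400) 1.5707963267948966 [-0.348771   -0.13790789  0.07631721  1.78502143  0.          1.22202532]
(330, -120, 400) -1.5707963267948966 [-0.348771   -0.13790789  0.07631721  1.78502143  0.         -1.91956733]
(330, -120, 400) 3.141592653589793 [-0.348771   -0.13790789  0.07631721  1.78502143  0.         -0.348771  ]
```

```bash
python3 - <<'E'
from h import *
import pickle
ori=(R.from_euler('z',np.pi)*R.from_euler('x',np.pi)).as_rotvec()
out=[]
for i,y in enumerate((-130,130)):
    r.reach((330,y,250),ori); r.dwell(.3)
    c=r.calibration("wrist"); im=r.camera("wrist"); cv2.imwrite(f"pics/w{i}.png",im[:,:,::-1]); out.append(c)
pickle.dump(out,open("cal.pkl","wb"))
print(r.sense()["time_s"])
for i,c in enumerate(out): print(proj(c,[[481,220,10],[452,-244,10],[535,142,0],[533,-176,0],[700,142,109],[700,-176,109]]).round())
E
python3 -c "
import cv2,numpy as np
a=[cv2.imread(f'pics/w{i}.png') for i in (0,1)]
cv2.imwrite('pics/w01.png',np.vstack([cv2.resize(x[20:320],(640,300)) for x in a]))"
```

```text
3.5167
[[541. 267.]
 [244. 250.]
 [482. 292.]
 [290. 291.]
 [504. 435.]
 [287. 435.]]
[[376. 266.]
 [ 75. 250.]
 [326. 292.]
 [134. 291.]
 [327. 434.]
 [110. 434.]]
```

View pics/w01.png

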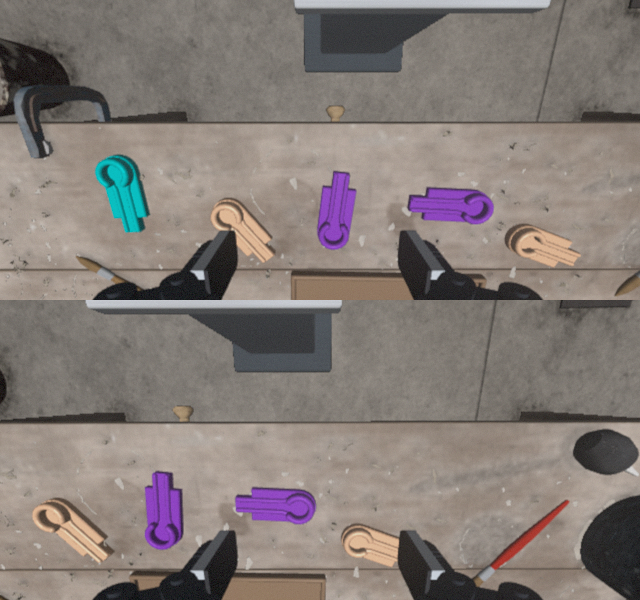

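Left picture rows offset by −20 (top half) show the right runner with its well at about (229,236) and tongue at (263,276) in w0. The left runner has its well at (528,262) and tongue at (572,278). The setter is mostly below the frame, so I need views from above it.

Run:
```python
from h import *
import pickle
ori=R.from_euler('x',np.pi).as_rotvec()
out=pickle.load(open("cal.pkl","rb"))[:2]
for i,y in ((2,110),(3,-140)):
    r.reach((520,y,320),ori); r.dwell(.3)
    c=r.calibration("wrist"); im=r.camera("wrist"); cv2.imwrite(f"pics/w{i}.png",im[:,:,::-1]); out.append(c)
pickle.dump(out,open("cal.pkl","wb"))
print(r.sense()["time_s"])
a=[cv2.imread(f'pics/w{i}.png') for i in (2,3)]
cv2.imwrite('pics/w23.png',np.vstack([x[0:300] for x in a]))
```

```text
11.775
```

View pics/w23.png

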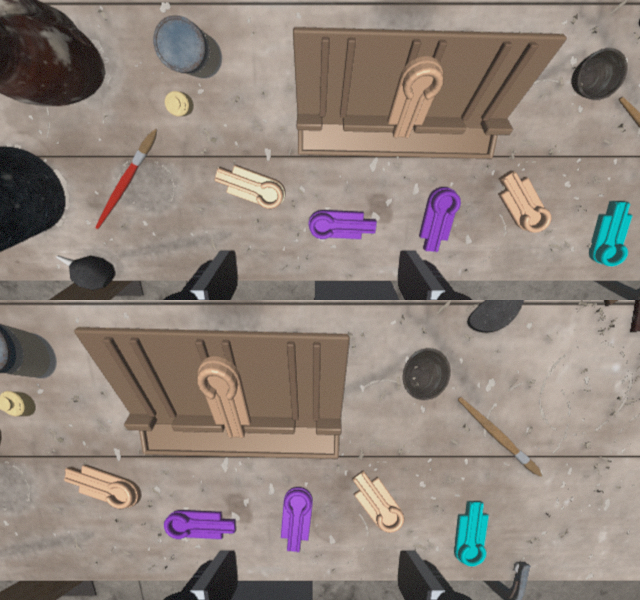

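Both views (w2, w3; w3 rows are the lower half minus 300) show the whole setter:

| Feature | w2 pixel | w3 pixel |
|---|---|---|
| Back top corner, left | (293,28) | (77,30) |
| Back top corner, right | (565,37) | (349,35) |
| Front base corner, left | (299,156) | (146,154) |
| Front base corner, right | (491,157) | (336,156) |

Next I'll triangulate these and fit runner silhouettes.

```bash
cat > fit.py <<'E'
from h import *
import pickle
from scipy.optimize import minimize
cal=pickle.load(open("cal.pkl","rb"));ims=[cv2.imread(f"pics/w{i}.png") for i in range(4)]
def mask(im):
    b,g,rr=[im[:,:,k].astype(int) for k in range(3)]
    hsv=cv2.cvtColor(im,cv2.COLOR_BGR2HSV).astype(int)
    return (rr-b>52)&(hsv[:,:,2]>120)
th=np.linspace(-np.pi/2,np.pi/2,15)
out=np.array([[-60,-12],[-36,-12],[-36,-25]]+[[35+25*np.cos(t),25*np.sin(t)] for t in th]+[[-36,25],[-36,12],[-60,12]])
t2=np.linspace(0,2*np.pi,24,endpoint=False);cir=np.c_[35+25*np.cos(t2),25*np.sin(t2)]
lift=lambda p,z:np.c_[p,np.full(len(p),z)]
def model_mask(c,Rm,t,box,S=4):
    x0,y0,x1,y1=box;m=np.zeros(((y1-y0)*S,(x1-x0)*S),np.uint8)
    def poly(P): 
        q=proj(c,P@Rm.T+t); return ((q+0.5-[x0,y0])*S*16).round().astype(np.int32)
    def hull(P): cv2.fillConvexPoly(m,cv2.convexHull(poly(P)),255,shift=4)
    tg=out[[0,1,-2,-1]]; bd=out[2:-2]
    hull(np.vstack([lift(tg,0),lift(tg,12)]));hull(np.vstack([lift(bd,0),lift(bd,12)]));hull(np.vstack([lift(cir,0),lift(cir,26)]))
    return cv2.resize(m,(x1-x0,y1-y0),interpolation=cv2.INTER_AREA)/255.
def fit(views,p0,rot,pad=14,steps=(8,8,8,.15)):
    data=[]
    for i in views:
        t,Rm=rot(p0);q=proj(cal[i],np.vstack([lift(out,0),lift(out,26)])@Rm.T+t)
        x0,y0=np.maximum(q.min(0).astype(int)-pad,0);x1,y1=q.max(0).astype(int)+pad
        x1=min(x1,640);y1=min(y1,400)
        data.append((i,(x0,y0,x1,y1),mask(ims[i])[y0:y1,x0:x1].astype(float)))
    def cost(p):
        t,Rm=rot(p);return sum(np.abs(model_mask(cal[i],Rm,t,b)-m).sum()/m.sum() for i,b,m in data)/len(data)
    n=len(p0);s=np.vstack([p0]+[np.array(p0)+np.eye(n)[k]*steps[k] for k in range(n)])
    res=minimize(cost,p0,method="Nelder-Mead",options=dict(initial_simplex=s,maxiter=500,xatol=.02,fatol=1e-5))
    return res.x,res.fun
flat=lambda p:(np.array(p[:3]),R.from_euler('z',p[3]).as_matrix())
E
cat > f1.py <<'E'
from fit import *
for n,(a,b) in dict(backL=((293,28),(77,30)),backR=((565,37),(349,35)),frontL=((299,156),(146,154)),frontR=((491,157),(336,156))).items():
    p,e=tri([(cal[2],a),(cal[3],b)]);print(n,p.round(1),np.round(e,1))
for i in range(4): cv2.imwrite(f"pics/m{i}.png",mask(ims[i])*np.uint8(255))
# initial yaw: well - tongue from w3 pixels
for n,well,tong,views in (("L",(122,194),(70,172),(0,2,3)),("R",(389,217),(362,178),(1,2,3))):
    w=onz(cal[3],well,26);t=onz(cal[3],tong,6);yaw=np.arctan2(*(w-t)[[1,0]])
    mid=t[:2]+60*np.array([np.cos(yaw),np.sin(yaw)])
    p0=[*mid,0,yaw]
    print(n,np.round(p0,2),np.hypot(*(w-t)[:2]).round(1))
    for v in (views,(2,3),(views[0],)):
        x,f=fit(v,p0,flat); print("  ",v,x.round(3),round(f,4))
E
python3 f1.py
python3 - <<'E'
import cv2,numpy as np
m=[cv2.imread(f'pics/m{i}.png') for i in (0,3)]
cv2.imwrite('pics/mm.png',np.vstack([x[0:300] for x in m]))
E
```

```text
backL [690.4 136.8  99.8] [1.1 1.1]
backR [ 682.9 -177.8  102.2] [0.9 0.9]
frontL [533.2 138.5   9.7] [1.5 1.5]
frontR [ 532.1 -171.5   16.8] [0.7 0.7]
L [484.42 217.05   0.    -1.91] 99.5
   (0, 2, 3) [481.85  225.217  -2.016  -1.927] 1.3156
   (2, 3) [471.642 231.745 -22.226  -1.947] 1.633
   (0,) [506.776 264.659 -39.529  -1.953] 0.2557
R [ 445.71 -252.23    0.     -2.51] 77.5
   (1, 2, 3) [ 454.679 -243.927   -1.355   -2.493] 0.6502
   (2, 3) [ 449.728 -248.115   -4.267   -2.482] 0.5262
   (1,) [ 497.197 -345.01   -92.498   -2.501] 0.5535
```

View pics/mm.png

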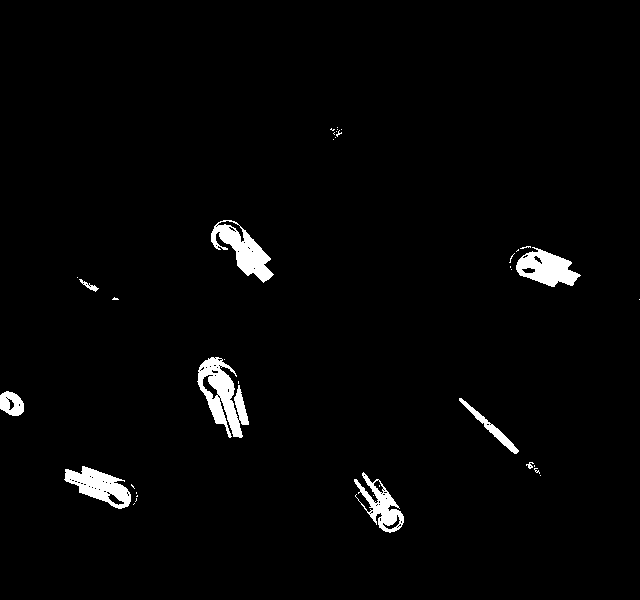

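The masks (w0 above, w3 below) catch both loose runners and the seated one at (220,395−300). They lose the brightest and the shaded parts of the wells, so I'll widen the mask and take filled contours.

```bash
python3 - <<'E'
s=open('fit.py').read()
s=s.replace("""    return (rr-b>52)&(hsv[:,:,2]>120)
""","""    m=(((rr-b>40)&(hsv[:,:,2]>125))|((hsv[:,:,2]>205)&(rr-b>15))).astype(np.uint8)
    m=cv2.morphologyEx(m,cv2.MORPH_OPEN,np.ones((2,2),np.uint8))
    mc=cv2.morphologyEx(m,cv2.MORPH_CLOSE,np.ones((3,3),np.uint8))
    cs,_=cv2.findContours(mc,cv2.RETR_EXTERNAL,cv2.CHAIN_APPROX_NONE)
    o=np.zeros_like(m)
    for c in cs:
        if cv2.contourArea(c)>250: cv2.drawContours(o,[c],-1,1,-1)
    return o>0
""")
s+='''
def overlay(i,t,Rm,name=None,half=40,S=5):
    q=proj(cal[i],np.vstack([lift(out,0)])@Rm.T+t);c=q.mean(0).astype(int);x0,y0=np.maximum(c-half,0);y0=min(y0,400-2*half)
    b=(x0,y0,x0+2*half,y0+2*half);im=cv2.resize(ims[i][b[1]:b[3],b[0]:b[2]],None,fx=S,fy=S,interpolation=cv2.INTER_CUBIC)
    for src,col in ((model_mask(cal[i],Rm,t,b),(0,255,0)),(mask(ims[i])[b[1]:b[3],b[0]:b[2]].astype(float),(255,0,0))):
        m=(cv2.resize(src,None,fx=S,fy=S)>.5).astype(np.uint8);cs,_=cv2.findContours(m,0,2);cv2.drawContours(im,cs,-1,col,1)
    return im[:400,:400]
'''
open('fit.py','w').write(s)
f=open('f1.py').read().replace("(2,3),(views[0],)","(2,3)")
f+='''
    x,_=fit(views,p0,flat); T.append(np.hstack([overlay(2,*flat(x),half=32,S=4),overlay(3,*flat(x),half=32,S=4)]))
dr=lambda p:(np.array(p[:3]),(R.from_euler('z',p[3])*R.from_euler('y',-np.deg2rad(40))).as_matrix())
# seated runner as if setter at origin (p: runner origin)
x,f=fit((2,3),[615,-17,61,0],dr);print("done",x.round(3),round(f,4))
T.append(np.hstack([overlay(i,*dr(x),half=32,S=4) for i in (2,3)]))
h=min(t.shape[0] for t in T);cv2.imwrite("pics/ov.png",np.hstack([np.vstack(T[:2]),np.vstack([T[2],0*T[2]])])[:600,:1024] if 0 else cv2.resize(np.vstack(T),None,fx=.78,fy=.78))
'''
f=f.replace("from fit import *","from fit import *\nT=[]").replace("for v in (views,(2,3)):","for v in (views,(2,3)):")
open('f1.py','w').write(f)
E
python3 f1.py
```

```text
backL [690.4 136.8  99.8] [1.1 1.1]
backR [ 682.9 -177.8  102.2] [0.9 0.9]
frontL [533.2 138.5   9.7] [1.5 1.5]
frontR [ 532.1 -171.5   16.8] [0.7 0.7]
L [484.42 217.05   0.    -1.91] 99.5
   (0, 2, 3) [480.861 222.738   2.975  -1.944] 0.2454
   (2, 3) [477.58  225.337  -5.157  -1.914] 0.1638
R [ 445.71 -252.23    0.     -2.51] 77.5
   (1, 2, 3) [ 4.54464e+02 -2.44442e+02  1.37000e-01 -2.49900e+00] 0.1982
   (2, 3) [ 450.093 -248.031   -0.932   -2.494] 0.1432
done [ 6.11299e+02 -1.99330e+01  6.99060e+01 -2.80000e-02] 0.4871
```

View pics/ov.png

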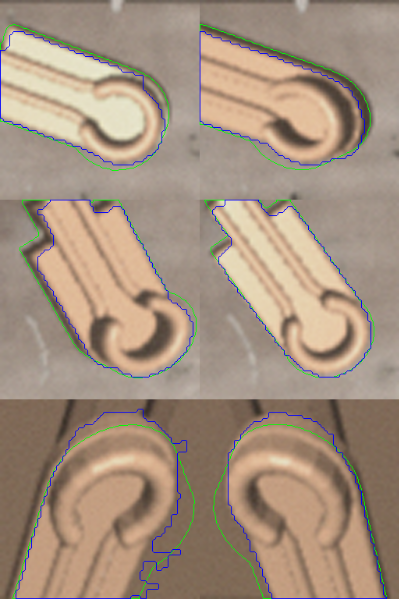

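```bash
cat > f2.py <<'E'
import fit as F
from fit import *
U=4
def mm(c,Rm,t,box,S=U,full=True):
    x0,y0,x1,y1=box;m=np.zeros(((y1-y0)*S,(x1-x0)*S),np.uint8)
    def hull(P):
        q=proj(c,P@Rm.T+t);cv2.fillConvexPoly(m,cv2.convexHull(((q+.5-[x0,y0])*S*16).round().astype(np.int32)),255,shift=4)
    tg=out[[0,1,-2,-1]]; bd=out[2:-2]
    rg=lambda rad,z:lift(np.c_[35+rad*np.cos(t2),rad*np.sin(t2)],z)
    hull(np.vstack([lift(tg,0),lift(tg,12)]));hull(np.vstack([lift(bd,0),lift(bd,12)]));hull(np.vstack([rg(25,12),rg(23.5,20),rg(19,26)]))
    return m/255.
def gc(i,box,Rm,t):
    x0,y0,x1,y1=box;im=cv2.resize(ims[i][y0:y1,x0:x1],None,fx=U,fy=U,interpolation=cv2.INTER_CUBIC)
    m0=(mm(cal[i],Rm,t,box)>.5).astype(np.uint8);k=np.ones((3,3),np.uint8)
    g=np.full(m0.shape,cv2.GC_PR_BGD,np.uint8);g[m0>0]=cv2.GC_PR_FGD
    g[cv2.erode(m0,k,iterations=3*U)>0]=cv2.GC_FGD;g[cv2.dilate(m0,k,iterations=4*U)==0]=cv2.GC_BGD
    cv2.grabCut(im,g,None,np.zeros((1,65)),np.zeros((1,65)),6,cv2.GC_INIT_WITH_MASK)
    return im,((g==1)|(g==3)).astype(float)
def box_of(i,t,Rm,pad=12):
    q=proj(cal[i],np.vstack([lift(out,0),lift(out,26)])@Rm.T+t);a=np.maximum(q.min(0).astype(int)-pad,0);b=np.minimum(q.max(0).astype(int)+pad,[640,400]);return (*a,*b)
def run(name,views,p,rot):
    for it in range(3):
        D=[]
        t,Rm=rot(p)
        for i in views:
            b=box_of(i,t,Rm);D.append((i,b,*gc(i,b,Rm,t)))
        def cost(p,D=D):
            t,Rm=rot(p);return sum(np.abs(mm(cal[i],Rm,t,b)-m).sum()/m.sum() for i,b,_,m in D)/len(D)
        s=np.vstack([p]+[np.array(p)+np.eye(4)[k]*(5,5,5,.1)[k] for k in range(4)])
        o=minimize(cost,p,method="Nelder-Mead",options=dict(initial_simplex=s,maxiter=300));p=o.x
    per=[cost(p,[d]) for d in D]
    print(name,np.round(p,3),round(o.fun,4),np.round(per,3))
    one=[]
    for d in D:   # single-view fits with z fixed, to see calibration spread
        q=minimize(lambda v:cost([v[0],v[1],p[2] if name=="done" else 0,v[2]],[d]),p[[0,1,3]],method="Nelder-Mead").x;one.append(q)
    print("   single",np.round(one,2).tolist())
    T=[]
    for i,b,im,m in D:
        im=im.copy()
        for src,col in ((mm(cal[i],*rot(p)[::-1],b),(0,255,0)),(m,(255,0,0))):
            cs,_=cv2.findContours((src>.5).astype(np.uint8),0,2);cv2.drawContours(im,cs,-1,col,1)
        w=np.zeros((300,260,3),np.uint8);f=min(300/im.shape[0],260/im.shape[1]);im=cv2.resize(im,None,fx=f,fy=f);w[:im.shape[0],:im.shape[1]]=im[:300,:260];T.append(w)
    return p,np.hstack(T)
dr=lambda p:(np.array(p[:3]),(R.from_euler('z',p[3])*R.from_euler('y',-np.deg2rad(40))).as_matrix())
a,A=run("L",(0,2,3),np.array([481,222,0,-1.93]),flat)
b,B=run("R",(0,2,3),np.array([453,-245,0,-2.495]),flat)
d,Dd=run("done",(2,3),np.array([611,-20,63,-.02]),dr)
A=cv2.resize(A[:210],(780,210));B=B[:210] if 0 else cv2.resize(B,(585,225));Dd=cv2.resize(Dd,(390,225))
cv2.imwrite("pics/ov2.png",np.vstack([np.pad(x,((0,0),(0,780-x.shape[1]),(0,0))) for x in (A,B)]+[np.pad(Dd,((0,0),(0,390),(0,0)))])[:600] if 0 else np.vstack([A,np.pad(np.hstack([B]),((0,0),(0,195),(0,0))),np.pad(cv2.resize(Dd,(290,165)),((0,0),(0,490),(0,0)))]))
E
python3 f2.py
```

```text
L [480.987 222.629  -0.531  -1.94 ] 0.0702 [0.093 0.042 0.076]
   single [[482.43, 223.4, -1.95], [481.11, 221.7, -1.94], [480.27, 223.29, -1.94]]
R [ 4.53263e+02 -2.45231e+02  3.68000e-01 -2.48400e+00] 0.0602 [0.074 0.059 0.047]
   single [[454.04, -245.13, -2.48], [453.04, -245.84, -2.49], [452.85, -244.51, -2.48]]
done [ 6.1685e+02 -1.8594e+01  6.1430e+01 -2.6000e-02] 0.1176 [0.115 0.12 ]
   single [[616.86, -19.5, -0.03], [616.6, -17.96, -0.03]]
```

View pics/ov2.png

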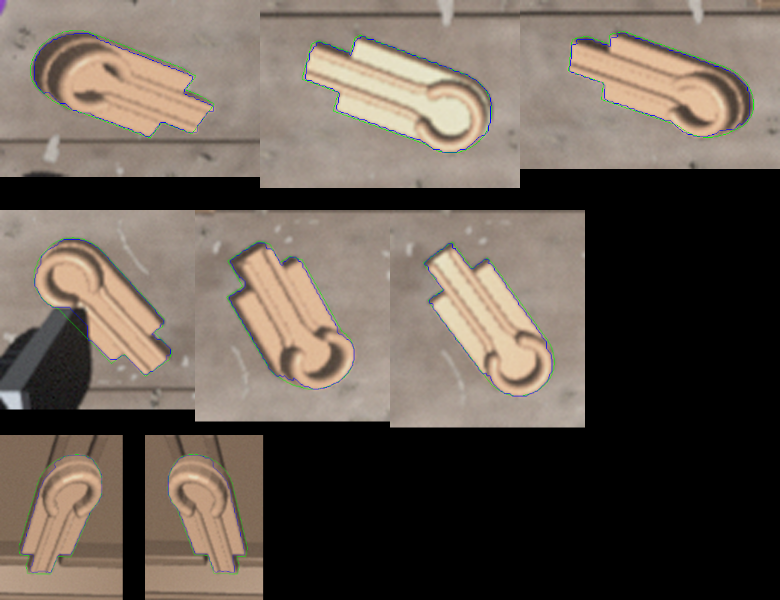

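The fits overlay well. The left runner is at (481.0,222.6), yaw −1.94, and the right at (453.3,−245.2), yaw −2.484, both with underside z≈0±0.5. The seated runner's origin is (616.9,−18.6,61.4), yaw −0.026, against the nominal z of 61.1. The triangulated setter corners agree on width, yaw and middle, so I'll act, right runner first.

```bash
cat > job.py <<'E'
from h import *
yawS=-0.0255; S0=np.array([616.85,-18.6,0])+R.from_euler('z',yawS).apply([22.4,0,0])
RUN=dict(R=([453.3,-245.2],-2.484,-105),L=([481.0,222.6],-1.94,105))
GX=3.
flip=R.from_euler('z',np.pi)*R.from_euler('x',np.pi)     # tool in runner frame, tool x = -x runner
def pickpose(k):
    xy,yaw,_=RUN[k];Q=R.from_euler('z',yaw);return np.array([*xy,0])+Q.apply([GX,0,0]),(Q*flip).as_rotvec()
def place(k,along=0,normal=0,h=0):   # TCP when runner sits `along` uphill, `normal` off seat
    Q=R.from_euler('z',yawS)*R.from_euler('y',-np.deg2rad(40))
    t=S0+R.from_euler('z',yawS).apply([-22.4,RUN[k][2],61.1])
    return t+Q.apply([GX+along,0,normal+h]),(Q*flip).as_rotvec()
def st(tag):
    s=r.sense();print(tag,"t",round(s["time_s"],2),"p",np.round(s["eef_pos"],1),"f",np.round(s["force"],1),"gap",round(s["finger_gap"],1),"grip",round(s["grip_force"],1));return s
def pick(k):
    p,o=pickpose(k)
    r.set_gripper(64,35)
    r.reach(p+[0,0,60],o);st("above")
    r.movel(p+[0,0,14],100);r.dwell(.1)
    hit=r.movel(p+[0,0,-4],20,contact_N=4);s=st(f"hit {hit}")
    z=max(s["eef_pos"][2],-4)+3.5
    r.movel(p+[0,0,z],40);r.set_gripper(40,35);s=st("gripped")
    return s["eef_pos"][2]
E
python3 - <<'E'
from job import *
for k in "RL":
    print(k,pickpose(k)[0].round(1),r.solve_ik(*pickpose(k)),place(k)[0].round(1),r.solve_ik(*place(k)),r.solve_ik(*place(k,6,90)))
print("h",pick("R"))
E
```

```text
R [ 450.9 -247.     0. ] [-0.50118089  0.211855   -0.46183245  0.89710887  0.          1.98281911] [ 616.5 -123.6   63. ] [-0.27156632 -0.03928795 -0.84406775  0.08290274  0.15722401 -0.19007405] [-0.3047174  -0.23107889 -0.81687317  0.30624814  0.17809444 -0.2161978 ]
L [479.9 219.8   0. ] [ 0.42948677  0.23541602 -0.43139104  0.90398927  0.          2.36948677] [621.8  86.3  63. ] [ 0.20797285 -0.04206819 -0.84706605  0.08117691 -0.14926744  0.18019668] [ 0.239583   -0.23471473 -0.81987505  0.30495369 -0.16920983  0.20503695]
above t 13.24 p [ 452.  -247.4   61.1] f [-0.3  0.5  0.6] gap 64.3 grip 0.0
hit False t 15.0 p [ 451.1 -247.1   -3.9] f [0.2 0.1 0.1] gap 63.9 grip 0.0
gripped t 15.53 p [ 451.2 -247.1    0. ] f [-1.1  0.4  4.7] gap 49.0 grip 36.7
h 0.03276884746623507
```

Gripped at a 49 mm gap with 37 N. Now carry and seat it.

```bash
cat >> job.py <<'E'
def put(k,h):
    p,_=pickpose(k);r.movel(p+[0,0,110],250);st("lifted")
    r.reach(*place(k,6,70,h));s=st("pre")
    r.movel(place(k,6,16,h)[0],120);r.dwell(.1)
    hit=r.movel(place(k,6,.7,h)[0],25,contact_N=5);s=st(f"low {hit}")
    return s
E
python3 - <<'E'
from job import *
s=put("R",0.0)
print((s["eef_pos"]-place("R",6,.7,0)[0]).round(1))
im=r.camera("wrist");cv2.imwrite("pics/p1.png",im[:,:,::-1])
c=r.camera("scene");cv2.imwrite("pics/p1b.png",np.vstack([im[:,:,::-1][:400],cv2.resize(c[140:260,220:413,::-1],(640,398))[:200]]))
E
```

```text
lifted t 16.12 p [ 450.5 -246.8  108.8] f [-0.3 -0.6 -3.4] gap 48.8 grip 36.5
pre t 18.01 p [ 575.9 -122.7  119.9] f [ 0.7 -0.  -1.8] gap 48.7 grip 36.5
low False t 19.47 p [ 620.6 -123.7   67.2] f [ 0.3 -0.2 -2.2] gap 48.7 grip 36.5
[-0.   0.  -0.2]
```

View pics/p1b.png

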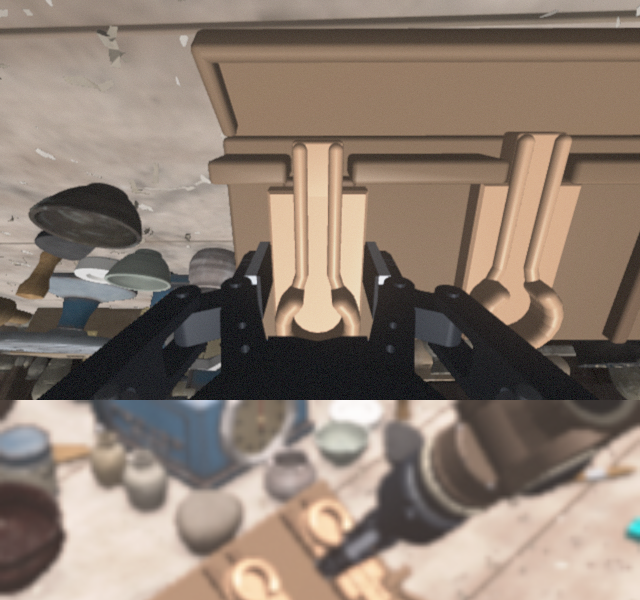

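The wrist view shows the right runner square in its bay, the tongue (cols 292–343) inside the notch (cols 288–352), and the shoulders still a few mm short of the rail. Next: slide down, settle, release.

```bash
cat >> job.py <<'E'
def seat(k,h):
    A=place(k,0,0,h)[0];ex=(place(k,1,0,h)[0]-A);ez=place(k,0,1,h)[0]-A
    hit=r.movel(place(k,-5,.7,h)[0],15,contact_N=6);s=st(f"slid {hit}")
    d=s["eef_pos"]-A;u=d@ex;print("along",round(u,2),"normal",round(d@ez,2))
    hit=r.movel(s["eef_pos"]-3.5*ez,12,contact_N=5);s=st(f"down {hit}");d=s["eef_pos"]-A;print("along",round(d@ex,2),"normal",round(d@ez,2))
    return s,ex,ez
E
python3 - <<'E'
from job import *
s,ex,ez=seat("R",0)
E
```

```text
slid True t 20.06 p [ 617.5 -123.6   65.2] f [ 3.   0.3 -0.4] gap 49.0 grip 36.5
along 2.22 normal 1.02
down True t 20.31 p [ 618.6 -123.7   64. ] f [-1.7  1.   3.8] gap 48.6 grip 37.0
along 2.26 normal -0.69
```

Run:
```python
from h import *
im=r.camera("wrist")[:,:,::-1];cv2.imwrite("pics/p2.png",cv2.resize(im[120:270,180:640],(800,261)) if 0 else cv2.resize(im[110:260,200:400],(800,600),interpolation=cv2.INTER_CUBIC))
```

```text
(no output)
```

View pics/p2.png

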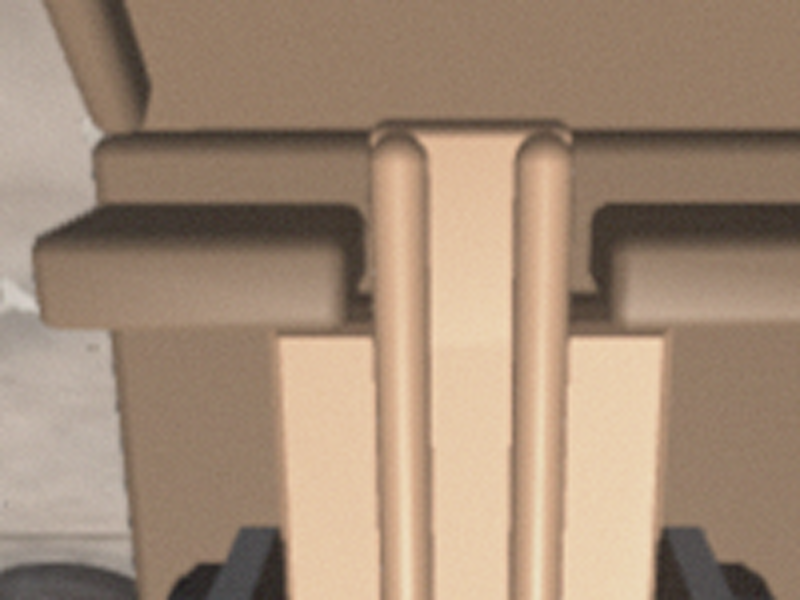

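The shoulders look up against the rail (rail edge at row 325, shoulders at row 335), with the tongue through the notch. I'll confirm with a firmer nudge, then release and go on to the left runner.

```bash
cat >> job.py <<'E'
def nudge(k,h):
    A=place(k,0,0,h)[0];ex=(place(k,1,0,h)[0]-A);ez=place(k,0,1,h)[0]-A
    s=r.sense();r.movel(s["eef_pos"]+.8*ez,20);r.dwell(.1);s=st("up")
    hit=r.movel(s["eef_pos"]-4*ex,12,contact_N=9);s=st(f"nudge {hit}");d=s["eef_pos"]-A;print("along",round(d@ex,2),"normal",round(d@ez,2))
    hit=r.movel(s["eef_pos"]-2.5*ez,12,contact_N=4);s=st(f"down {hit}");d=s["eef_pos"]-A;print("along",round(d@ex,2),"normal",round(d@ez,2))
def release(k,h):
    A=place(k,0,0,h)[0];ez=place(k,0,1,h)[0]-A
    r.set_gripper(62);s=st("open");r.movel(s["eef_pos"]+70*ez,150);st("clear")
E
python3 - <<'E'
from job import *
nudge("R",0);release("R",0)
E
```

```text
up t 20.71 p [ 618.2 -123.6   64.4] f [ 2.8 -0.1 -0.2] gap 48.9 grip 36.6
nudge False t 21.19 p [ 617.8 -123.6   64.8] f [7.8 1.7 2.2] gap 48.6 grip 36.7
along 2.19 normal 0.54
down True t 21.43 p [ 618.3 -123.6   64.3] f [0.7 0.6 1. ] gap 49.0 grip 37.1
along 2.24 normal -0.22
open t 21.72 p [ 617.9 -123.5   63.8] f [ 0.4  0.8 -0.5] gap 61.7 grip 0.0
clear t 22.33 p [ 573.  -122.5  117.4] f [ 0.5  0.4 -0.5] gap 62.2 grip 0.0
```

Rail contact confirmed: pressing up to 8 N it does not move further. Now the left runner.

Run:
```python
from job import *
r.movel([520,-115,170],250)
p,o=pickpose("L");r.reach(p+[0,0,90],o)
h=pick("L");print("h",h)
s=r.sense()
if abs(s["finger_gap"]-49)<1.5:
    s=put("L",h)
    im=r.camera("wrist")[:,:,::-1];cv2.imwrite("pics/p3.png",im[:360])
```

```text
above t 25.47 p [478.4 219.   58.8] f [ 0.5 -0.6  0.5] gap 64.0 grip 0.0
hit False t 27.23 p [480.  219.9  -3.9] f [0.4 0.4 0.5] gap 64.3 grip 0.0
gripped t 27.75 p [4.802e+02 2.199e+02 1.000e-01] f [-1.1 -1.6  4.1] gap 48.7 grip 36.7
h 0.07071212269508728
lifted t 28.34 p [479.4 219.6 108.8] f [ 0.7 -0.4 -1.5] gap 48.8 grip 36.5
pre t 30.22 p [581.2  87.4 119.9] f [-0.1 -0.2 -1.5] gap 48.7 grip 36.6
low False t 31.68 p [625.9  86.2  67.3] f [ 0.1 -0.5 -1.2] gap 48.9 grip 36.5
```

View pics/p3.png

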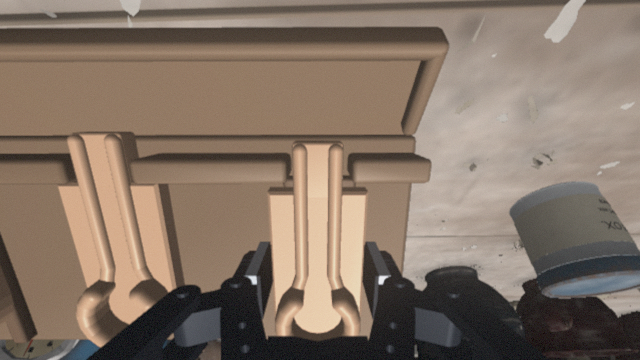

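The left runner is square in its bay with the tongue (cols 292–343) inside the notch (cols 289–351). The tin and the middle runner are clear of the fingers. I'll seat it.

Run:
```python
from job import *
seat("L",0.07);nudge("L",0.07);release("L",0.07)
r.movel([470,60,220],250)
r.dwell(.1)
c=r.camera("top");sc=r.camera("scene")
cv2.imwrite("pics/end.png",np.vstack([cv2.resize(c[120:250,190:440,::-1],(576,300),interpolation=cv2.INTER_CUBIC),cv2.resize(sc[140:300,200:507,::-1],(576,300),interpolation=cv2.INTER_CUBIC)]))
st("end")
```

```text
slid True t 32.25 p [622.1  86.3  64.6] f [ 3.4 -0.3  1.1] gap 49.4 grip 36.5
along 1.21 normal 1.0
down True t 32.48 p [622.9  86.4  63.7] f [-1.7 -0.   4.6] gap 48.8 grip 37.1
along 1.27 normal -0.26
up t 32.83 p [622.5  86.4  64.2] f [1.7 0.1 0.5] gap 48.4 grip 36.7
nudge False t 33.32 p [622.1  86.4  64.6] f [ 7.9 -2.2  2.2] gap 48.9 grip 36.7
along 1.2 normal 1.02
down True t 33.57 p [622.7  86.4  64. ] f [1.8 0.8 1.2] gap 48.8 grip 37.0
along 1.28 normal 0.17
open t 33.85 p [622.3  86.2  63.6] f [ 0.2  0.3 -0.3] gap 61.9 grip 0.0
clear t 34.47 p [577.4  87.5 117.3] f [-0.7  0.6 -0.3] gap 61.9 grip 0.0
end t 35.42 p [470.  60. 218.] f [ 0.   0.5 -0.2] gap 62.4 grip 0.0
```

View pics/end.png

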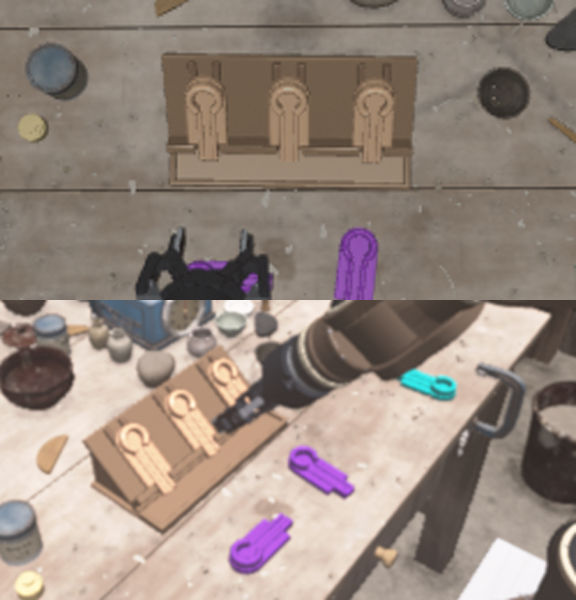

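All three runners lie alike in the bays, with tongue ends in line at rows 158, 160 and 161, as the setter's yaw predicts. The bystanders and look-alikes are where they were.

```bash
python3 -c "
from workcell import r
print(r.close_job())"
```

```text
the job is handed in; nothing more can be done
None
```

Both runners are seated in the outer bays, well end uphill and shoulders against the rail; the final pictures show the middle runner and the things beside the setter where they were, and the job is handed in (about 35 s of the 51 s used).

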